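# Put the clipper guards away in order

### The job

Move the four clipper guards from the grey drying rack to the wooden storage rack, one to each bay, keeping their order counted from the pink end: the guard beside the drying rack's pink end goes into the bay beside the pink clip, and the others follow in the same order away from the clip. Stand each one upright, teeth up, flat on the floor of its bay near the middle, and leave the clipper, trimmer, tin and brush where they are.

Things in the scene. Friction and masses are not known exactly. Their poses are not given: they have to be found in the camera images.
- guard_blue: blue plastic clipper guard (comb), loose, 30 g, standing teeth up on the pad of its colour. Foot 26 (x) x 44 (y) mm, 14 mm high; above it the teeth, 18 (x) x 40 (y) mm, up to 42 mm above the underside. Pinch the teeth across x, the thin way. Origin: centre of underside; z up, y along its width. At the start up to 6 mm off its pad's centre and 0.12 rad askew
- guard_yellow: yellow plastic clipper guard (comb), loose, 30 g, standing teeth up on the pad of its colour. Foot 26 (x) x 44 (y) mm, 14 mm high; above it the teeth, 18 (x) x 40 (y) mm, up to 46 mm above the underside. Pinch the teeth across x, the thin way. Origin: centre of underside; z up, y along its width. At the start up to 6 mm off its pad's centre and 0.12 rad askew
- guard_green: green plastic clipper guard (comb), loose, 30 g, standing teeth up on the pad of its colour. Foot 26 (x) x 44 (y) mm, 14 mm high; above it the teeth, 18 (x) x 40 (y) mm, up to 50 mm above the underside. Pinch the teeth across x, the thin way. Origin: centre of underside; z up, y along its width. At the start up to 6 mm off its pad's centre and 0.12 rad askew
- guard_black: black plastic clipper guard (comb), loose, 30 g, standing teeth up on the pad of its colour. Foot 26 (x) x 44 (y) mm, 14 mm high; above it the teeth, 18 (x) x 40 (y) mm, up to 54 mm above the underside. Pinch the teeth across x, the thin way. Origin: centre of underside; z up, y along its width. At the start up to 6 mm off its pad's centre and 0.12 rad askew
- drying_rack: fixed grey rack, 64 (x) x 286 (y) mm, plus a pink end block 18 mm thick and 28 mm high at its +y end (the robot's left); the other end is grey. Origin: centre of underside, on the table, midway along the grey part. Four bays centred at y +105, +35, -35, -105 mm, floor 10 mm above the table; steel dividers and front/back lips 18 and 6 mm above the floor. Each bay holds a pad and a guard
- pad_blue: blue drip pad, 52 (x) x 62 (y) x 2 mm, fixed in the bay of the drying rack where the blue guard starts, so it shows that guard's place in the original order. Origin: centre of underside; y along the drying rack, towards its pink end
- pad_yellow: yellow drip pad, 52 (x) x 62 (y) x 2 mm, fixed in the bay of the drying rack where the yellow guard starts, so it shows that guard's place in the original order. Origin: centre of underside; y along the drying rack, towards its pink end
- pad_green: green drip pad, 52 (x) x 62 (y) x 2 mm, fixed in the bay of the drying rack where the green guard starts, so it shows that guard's place in the original order. Origin: centre of underside; y along the drying rack, towards its pink end
- pad_black: black drip pad, 52 (x) x 62 (y) x 2 mm, fixed in the bay of the drying rack where the black guard starts, so it shows that guard's place in the original order. Origin: centre of underside; y along the drying rack, towards its pink end
- storage_rack: fixed pale wooden rack, 64 (x) x 286 (y) mm, empty. Origin: centre of underside, on the table. Four bays centred at x 0, y +105, +35, -35, -105 mm in its frame, 56 (x) x 66 (y) mm inside, floor 10 mm above the underside. Dividers and front/back lips 18 and 6 mm above the floor; end panels 28 mm above the table. It may be nearer to or farther from the robot than the drying rack
- pink_clip: pink sectioning clip, 60 (x) x 22 (y) x 18 mm, fixed against one end of the storage rack, 156 mm from the rack's centre along the rack's y, at either end (+y or -y); it marks that rack's pink end. A grey clip of the same shape is at the other end. Origin: centre of underside
- clipper: matte black hair clipper, about 155 x 46 x 40 mm, lying along its x, loose on the table to one side of the racks; a bystander, leave it where it is. Origin: on its underside, near its middle
- trimmer: steel detail trimmer, about 127 x 34 x 26 mm, lying along its x, loose on the table to one side of the racks; a bystander, leave it where it is. Origin: on its underside, near its middle
- tin: closed aluminium tin, 75 mm across, 32 mm high, loose on the table to one side of the racks; a bystander, leave it where it is. Origin: on its underside, near its middle
- paddle_brush: wooden paddle brush, about 215 x 70 x 33 mm, lying along its x, bristles down, loose on the table to one side of the racks; a bystander, leave it where it is. Origin: on its underside, near its middle
There are look-alikes about, which are no part of the job. Several things have the shape of the guard_green; the one meant has the colours described above. What is meant by the guard_blue is not red, and is the smaller of those in its own colour.

How it is judged:
By the outcome, as a careful person would: the job done as asked, in the order asked, and still so for the second after the job is handed in, with the robot touching nothing.
It also fails if it takes over 96 s, if anything falls off the work surface, if the arm or the gripper's body presses on something with over 40 N, if the wrist force passes 120 N, or if a joint passes its speed limit or range.

### The arm

A 6-joint arm with a two-finger parallel gripper is mounted at the origin on the work surface. World frame = base frame: x ahead of the robot, y to its left, z up, the work surface at z = 0. Lengths are in m, angles in rad, forces in N, time in s.
With the tool pointing down it reaches from about 0.35 to 0.775 m from the base axis. Payload 5.5 kg.
Tool frame: the origin (TCP) lies on the centre line of the jaws, within the pads' length; the fingertips stand 11 mm ahead of it and the grasp point (between the pads) lies 8 mm behind it (manip.tcp_to_tips is the distance from the TCP to the fingertips, in m); y points along the fingers, x is the direction in which the jaws open and shut, and the axes are right-handed (so a half turn about y gives the same grasp; the last joint's range is limited). The gripper opens to 85 mm and grips with 20 to 120 N. Pads are 22 mm wide; open, the fingers measure 114 mm over their backs; the gripper's body (76 mm by 85 mm) begins 54 mm behind the grasp point. The pads swing forward as they close: fully open they stand 13 mm farther back than shut.
Start: joints at [1.192, 0.313, 0.046, 1.304, 0, 1.431], TCP at [0.136, 0.559, 0.242] pointing down, gripper open.
Joint ranges: [-2.76, 2.76], [-0.86, 1.69], [-1.03, 1.26], [-2.2, 2.34], [-1.47, 1.5], [-3.14, 3.14]. Speed limits (rad/s): [2.57, 2.57, 3.14, 3.14, 3.14, 3.14].

### API

Orientations are given as a unit quaternion [w, x, y, z].
In Python, from station import telemetry, camera, manip gives the robot as it stands.
- The arm moves only by the tool step_arm, never from a script. Its argument "increments" is a list that holds one entry, the list of rows, each a list of 7 numbers: the opening, from 0 (shut) to 1 (fully open), then the shift along the tool's x, y, z in m, then the turn, a rotation vector about the tool's x, y, z in rad. A call has 1 to 5 rows; each row is the pose to reach, as a shift and turn from the pose commanded when the call began, along the tool's axes at that moment; what a row does not reach only later rows make up. A row lasts 1/10 s, in which the tool goes at most 50 mm and 8.59 degrees, less where a joint would pass 70% of its speed; a pose out of reach is approached as far as the arm can. A call with a gripper value outside its range is refused whole. The fingers move at their own pace and stop on an object; "grip_force" is the grip in N (left out, the last holds). Time passes only in rows, so rows that repeat a pose let the fingers close. It gives the time, the measured TCP pose, the force and the opening at its end, in the units of the state.
- telemetry.state(): the state, without advancing time (a new reading comes with each control period).
- camera(name): name is "scene" or "top" or "wrist"; returns a dict with "frame" (400x640x3 uint8, blue, green, red), "camera_matrix" (3x3 intrinsics, pixels), "extrinsics" (4x4, takes a point from world to camera coordinates); the wrist camera has in their place "T_tool_cam" (4x4, takes a point from camera to tool coordinates, whose origin is the TCP and whose axes are the tool frame's). Camera axes: x right, y up, looking along -z (the intrinsics and any distortion apply to the point x, -y, -z); pixel columns grow to the right and rows downward; lengths in m; the calibration is good to about 2 mm. A picture is of the moment at which its call begins: read the wrist's pose just before it. There is no depth.
- manip.job_done(): hands the job in, once; it reports no verdict.
The state is a dict: "t": time; "qpos": joint angles; "dq": joint speeds; "tau": joint torques, N m; "ee_pos": TCP position; "eef_rot": TCP orientation; "wrist_force": force on the tool from outside, world axes, zero at the start; "wrist_torque": the same for the moment, N m; "grip_width": opening from 0.0 (shut) to 1.0 (fully open).
Only numpy, scipy, OpenCV 4.12 (cv2) and the standard library are available. Lean on these libraries where they do the work, as an engineer would, in place of code of your own. Each camera call takes 0.05 s, during which the arm holds its last target. There are 200 camera calls.

## Working session

There is one attempt and no reset: what is moved stays moved. The work goes in short steps, Python scripts to look and compute and a tool call to move; the robot and the scene stay as the last step left them, time stands still between calls to the robot, and variables do not carry over. Pictures are saved under pics/ and viewed, about 12 in all and at most 16, crops included, and the job is handed in when it is done.

Besides the shell and the picture viewer there is one more tool, called after "Emit:" by a JSON object that holds its "name" and its "arguments", one argument or row to a line. step_arm: Moves the arm, as the interface text tells. Its arguments: {"type":"object","properties":{"increments":{"type":"array","items":{"type":"array","items":{"type":"array","items":{"type":"number"}}}},"grip_force":{"type":"number"}},"required":["increments"]}

```bash
ls; mkdir -p pics; python3 - <<'E'
from station import telemetry, camera, manip
import cv2,numpy as np
print(telemetry.state(), manip.tcp_to_tips)
for n in("scene","top","wrist"):
    c=camera(n); cv2.imwrite(f"pics/{n}0.png",c["frame"]); np.set_printoptions(precision=4,suppress=True)
    print(n,[ (k,v) for k,v in c.items() if k!="frame"])
E
```

```text
pics
{'t': 0.0, 'qpos': array([1.19237905e+00, 3.13988140e-01, 4.49815789e-02, 1.30364226e+00,
       3.27486489e-06, 1.43119267e+00]), 'dq': array([-0.00091534, -0.00111044, -0.00025282,  0.00167425,  0.00146691,
       -0.00011566]), 'tau': array([ 6.27080613e-05, -4.80628896e+01,  2.98531079e+01,  1.93609216e-02,
       -1.45004640e-05, -9.46326622e-06]), 'ee_pos': array([0.1358373 , 0.55820199, 0.24141693]), 'eef_rot': array([-0.55567307,  0.55632919,  0.43631104, -0.43744479]), 'wrist_force': array([-0.49327728, -0.68892786,  0.26626438]), 'wrist_torque': array([-0.03089454,  0.03734545,  0.00424728]), 'grip_width': 0.9975997019015447} 0.011
scene [('camera_matrix', array([[394.7991,   0.    , 321.5237],
       [  0.    , 394.7991, 198.4314],
       [  0.    ,   0.    ,   1.    ]])), ('extrinsics', array([[ 0.6404,  0.7681,  0.0039, -0.3384],
       [-0.6701,  0.5562,  0.4916,  0.3546],
       [ 0.3754, -0.3174,  0.8708, -1.1915],
       [ 0.    ,  0.    ,  0.    ,  1.    ]]))]
top [('camera_matrix', array([[465.1196,   0.    , 314.8371],
       [  0.    , 465.1196, 193.2368],
       [  0.    ,   0.    ,   1.    ]])), ('extrinsics', array([[ 0.0141, -0.9998, -0.0167, -0.0001],
       [ 0.9865,  0.0112,  0.1633, -0.5257],
       [-0.1631, -0.0188,  0.9864, -1.0869],
       [ 0.    ,  0.    ,  0.    ,  1.    ]]))]
wrist [('camera_matrix', array([[358.1016,   0.    , 318.7734],
       [  0.    , 358.1016, 198.5007],
       [  0.    ,   0.    ,   1.    ]])), ('T_tool_cam', array([[ 1.    ,  0.0001, -0.0003, -0.0003],
       [-0.0003,  0.3191, -0.9477, -0.1312],
       [ 0.    ,  0.9477,  0.3191,  0.0823],
       [ 0.    ,  0.    ,  0.    ,  1.    ]]))]
```

View pics/scene0.png

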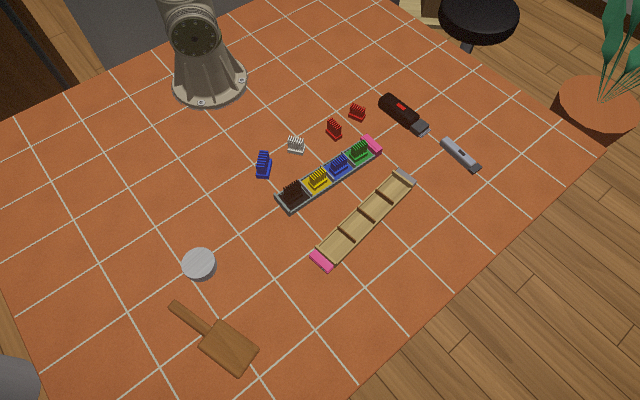

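View pics/top0.png

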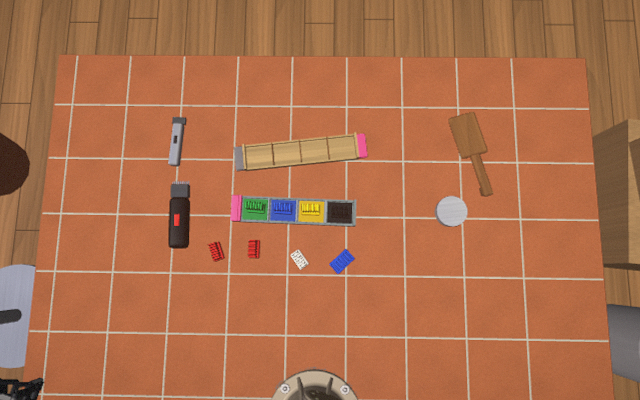

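The top view has the drying rack with its pink end at (236,208), and its guards from there are green (256,206), blue (283,209), yellow (311,209) and black (341,211). The storage rack's pink clip is at the opposite, -y end (362,146).

Blue candidates are the on-rack guard at (283,209) and a bigger one loose on the table at (342,261). Only the smaller, on its blue pad, fits. Of the green-shaped ones, the red guards (216,251), (254,249) and the white one (299,259) are look-alikes.

I'll crop both views to confirm and measure.

```bash
cat > h.py <<'E'
from station import telemetry, camera, manip
import cv2,numpy as np
from scipy.spatial.transform import Rotation as Ro
np.set_printoptions(precision=4,suppress=True)
def rot(st): q=st["eef_rot"]; return Ro.from_quat([q[1],q[2],q[3],q[0]]).as_matrix()
def tf(st): T=np.eye(4);T[:3,:3]=rot(st);T[:3,3]=st["ee_pos"];return T
def ray(c,uv,E):            # E: world->camera
    K=c["camera_matrix"]; d=np.array([(uv[0]-K[0,2])/K[0,0],-(uv[1]-K[1,2])/K[1,1],-1])
    R=E[:3,:3]; return -R.T@E[:3,3], R.T@d
def onz(c,uv,E,z): o,d=ray(c,uv,E); return o+d*(z-o[2])/d[2]
def tri(rays):
    A=np.zeros((3,3));b=np.zeros(3)
    for o,d in rays:
        d=d/np.linalg.norm(d);P=np.eye(3)-np.outer(d,d);A+=P;b+=P@o
    p=np.linalg.solve(A,b)
    return p,[np.linalg.norm(np.cross(p-o,d/np.linalg.norm(d))) for o,d in rays]
def proj(c,E,p):
    q=E[:3,:3]@p+E[:3,3];K=c["camera_matrix"];return np.array([K[0,2]+K[0,0]*q[0]/-q[2],K[1,2]-K[1,1]*q[1]/-q[2]])
def shift(st,target): return rot(st).T@(np.asarray(target)-st["ee_pos"])
E
python3 - <<'E'
import cv2
t=cv2.imread("pics/top0.png");s=cv2.imread("pics/scene0.png")
a=cv2.resize(t[125:275,225:375],None,fx=4,fy=4,interpolation=cv2.INTER_CUBIC)
cv2.imwrite("pics/topc.png",a)
a=cv2.resize(s[125:275,240:420],None,fx=4,fy=4,interpolation=cv2.INTER_CUBIC)
cv2.imwrite("pics/scenec.png",a)
E
python3 -c "
from h import *
print(rot(telemetry.state()))"
```

```text
[[ 0.2365 -0.0005 -0.9716]
 [ 0.9716 -0.0013  0.2365]
 [-0.0014 -1.      0.0002]]
```

View pics/topc.png

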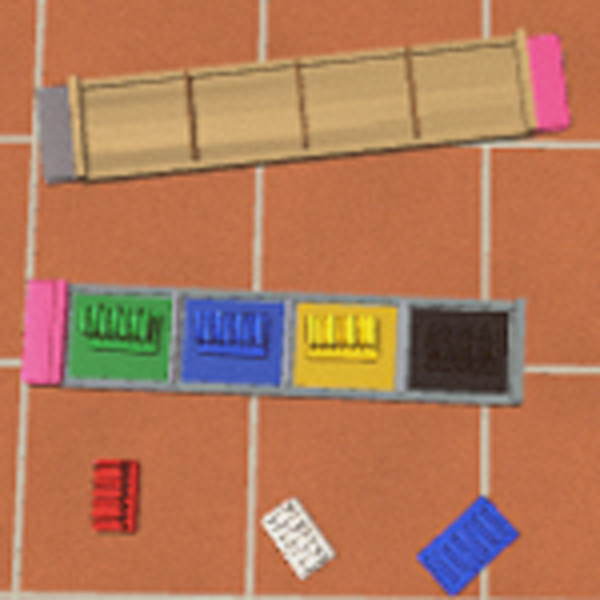

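View pics/scenec.png

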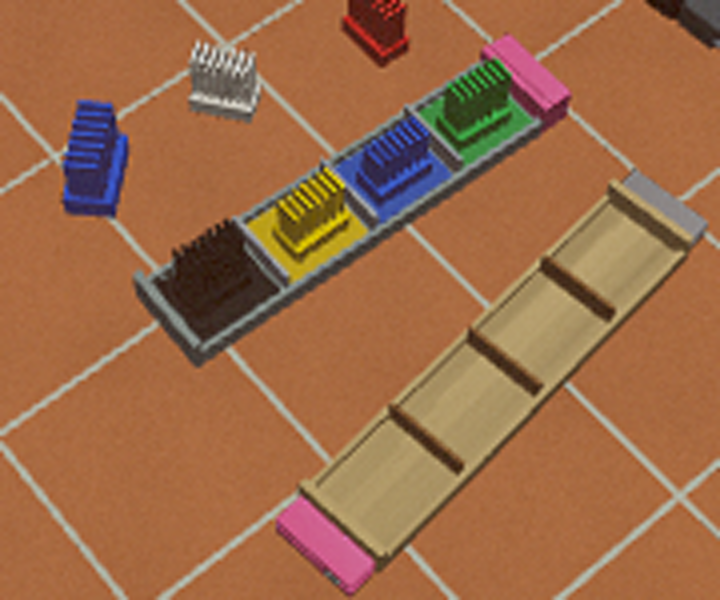

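The crops confirm the order from the drying rack's pink end as green, blue, yellow, black. The storage rack's pink clip is at the -y end. Next I'll triangulate corners from the two views.

```bash
cat > m1.py <<'E'
from h import *
ct=camera("top");cs=camera("scene")
T=lambda u,v:ray(ct,(225+(u+.5)/4-.5,125+(v+.5)/4-.5),ct["extrinsics"]);S=lambda u,v:ray(cs,(240+(u+.5)/4-.5,125+(v+.5)/4-.5),cs["extrinsics"])
for n,a,b in [("st+y near",(82,180),(612,186)),("st+y far",(74,77),(692,243)),("st-y far",(523,32),(385,560)),("st-y near",(533,133),(305,485)),
 ("dry-y near",(522,403),(137,277)),("dry-y far",(523,300),(200,352)),("pink far",(27,281),(567,97)),
 ("green teeth +y",(82,312),(505,62)),("green -y",(162,322),(445,95)),("blue +y",(196,314),(425,125)),("blue -y",(266,322),(362,158)),
 ("yel +y",(308,316),(343,173)),("yel -y",(377,320),(280,203))]:
    p,e=tri([T(*a),S(*b)]);print(n,p,np.array(e))
    
E
python3 m1.py
```

```text
st+y near [0.5896 0.1849 0.0153] [0.0016 0.0016]
st+y far [0.6543 0.1908 0.0208] [0.0007 0.0007]
st-y far [ 0.6878 -0.0925  0.017 ] [0.0013 0.0013]
st-y near [ 0.6229 -0.0984  0.0149] [0.0019 0.0019]
dry-y near [ 0.4516 -0.0914  0.0199] [0.0016 0.0016]
dry-y far [ 0.516  -0.0923  0.016 ] [0.0016 0.0016]
pink far [0.5225 0.2137 0.0173] [0.0016 0.0016]
green teeth +y [0.4977 0.172  0.0639] [0. 0.]
green -y [0.4926 0.1245 0.0642] [0.0006 0.0006]
blue +y [0.4982 0.1045 0.0563] [0.0002 0.0002]
blue -y [0.4927 0.0605 0.0556] [0.0026 0.0026]
yel +y [0.497  0.0375 0.0646] [0.0004 0.0004]
yel -y [ 0.4931 -0.0055  0.0698] [0.0019 0.0019]
```

Emit:
{"name": "step_arm", "arguments": {
  "increments": [
    [[0.55,-0.357,-0.02,-0.513,0,1.332,0],[0.55,-0.357,-0.02,-0.513,0,1.332,0],[0.55,-0.357,-0.02,-0.513,0,1.332,0],[0.55,-0.357,-0.02,-0.513,0,1.332,0],[0.55,-0.357,-0.02,-0.513,0,1.332,0]]
  ]
}}

```text
t: 0.75
ee_pos: [0.3024, 0.37, 0.2504]
eef_rot: [0.678, -0.678, -0.201, 0.201]
wrist_force: [0.8, 0.4, -0.5]
grip_width: 0.552
```

```bash
cat > tgt.py <<'E'
import sys
from h import *
# usage: x y z yaw(of tool x in world)
x,y,z,a=map(float,sys.argv[1:5]);st=telemetry.state();R=rot(st)
c,s=np.cos(a),np.sin(a);G=np.array([[c,0,-s],[s,0,c],[0,-1,0]]).reshape(3,3)
G=np.column_stack([[c,s,0],[0,0,-1],np.cross([c,s,0],[0,0,-1])])
print("t",st["t"],"pos",st["ee_pos"],"F",st["wrist_force"],"w",round(st["grip_width"],3),"q",st["qpos"])
print("shift",R.T@(np.array([x,y,z])-st["ee_pos"]),"rv",Ro.from_matrix(R.T@G).as_rotvec())
E
python3 tgt.py 0.55 0.09 0.26 0
```

```text
t 0.75 pos [0.3024 0.37   0.2504] F [ 0.7855  0.4476 -0.4537] w 0.552 q [ 0.7174  0.1222 -0.1774  1.2708 -0.      1.7118]
shift [ 0.055  -0.0096 -0.3697] rv [-0.0002  0.5764  0.0004]
```

Emit:
{"name": "step_arm", "arguments": {
  "increments": [
    [[0.55,0.055,-0.01,-0.37,0,0.576,0],[0.55,0.055,-0.01,-0.37,0,0.576,0],[0.55,0.055,-0.01,-0.37,0,0.576,0],[0.55,0.055,-0.01,-0.37,0,0.576,0],[0.55,0.055,-0.01,-0.37,0,0.576,0]]
  ]
}}

```text
t: 1.25
ee_pos: [0.4692, 0.1834, 0.2572]
eef_rot: [0.707, -0.707, -0.001, 0.001]
wrist_force: [0.5, 1.0, -0.2]
grip_width: 0.553
```

```bash
python3 tgt.py 0.55 0.09 0.26 0
```

```text
t 1.25 pos [0.4692 0.1834 0.2572] F [ 0.5065  0.9893 -0.2222] w 0.553 q [ 0.213   0.1702 -0.1039  1.2961  0.0002  1.7808]
shift [ 0.0806 -0.0028 -0.0936] rv [-0.0003  0.003   0.0005]
```

Emit:
{"name": "step_arm", "arguments": {
  "increments": [
    [[0.55,0.08,0,-0.094,0,0,0],[0.55,0.08,0,-0.094,0,0,0],[0.55,0.08,0,-0.094,0,0,0],[0.55,0.08,0,-0.094,0,0,0]]
  ]
}}

```text
t: 1.65
ee_pos: [0.5507, 0.0888, 0.2561]
eef_rot: [-0.707, 0.707, 0.0, -0.0]
wrist_force: [-0.9, 0.3, 0.2]
grip_width: 0.547
```

```bash
cat > w.py <<'E'
import sys,pickle
from h import *
n=sys.argv[1];st=telemetry.state();c=camera("wrist");cv2.imwrite(f"pics/{n}.png",c["frame"])
pickle.dump((st,c),open(f"pics/{n}.pkl","wb"));print(st["t"],st["ee_pos"],np.abs(st["dq"]).max())
E
python3 w.py w1; python3 -c "
import cv2;a=cv2.imread('pics/w1.png');cv2.imwrite('pics/w1b.png',cv2.resize(a,(800,500),interpolation=cv2.INTER_CUBIC))"
```

```text
1.65 [0.5507 0.0888 0.2561] 0.05531718696534736
```

View pics/w1b.png

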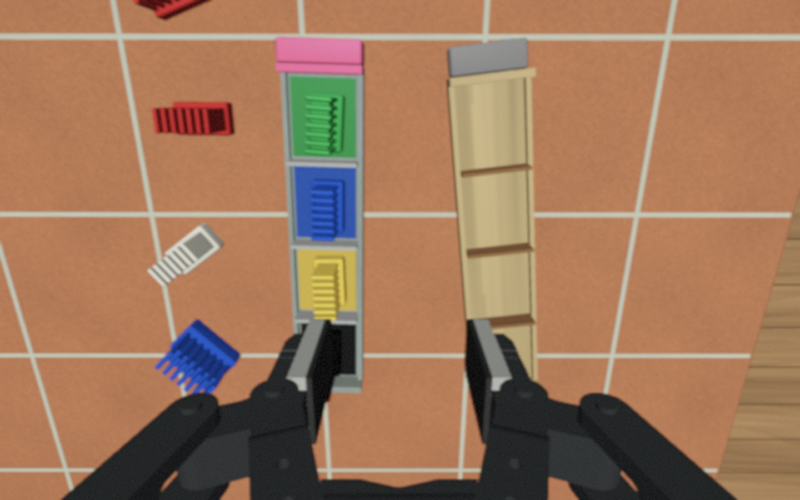

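```bash
python3 - <<'E'
import cv2,numpy as np
a=cv2.imread('pics/w1.png');f=lambda y0,y1,x0,x1:cv2.resize(a[y0:y1,x0:x1],None,fx=5,fy=5,interpolation=cv2.INTER_CUBIC)
cv2.imwrite('pics/w1c.png',np.hstack([f(55,175,220,295),f(155,275,220,295)]))
E
```

```text
(no output)
```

View pics/w1c.png

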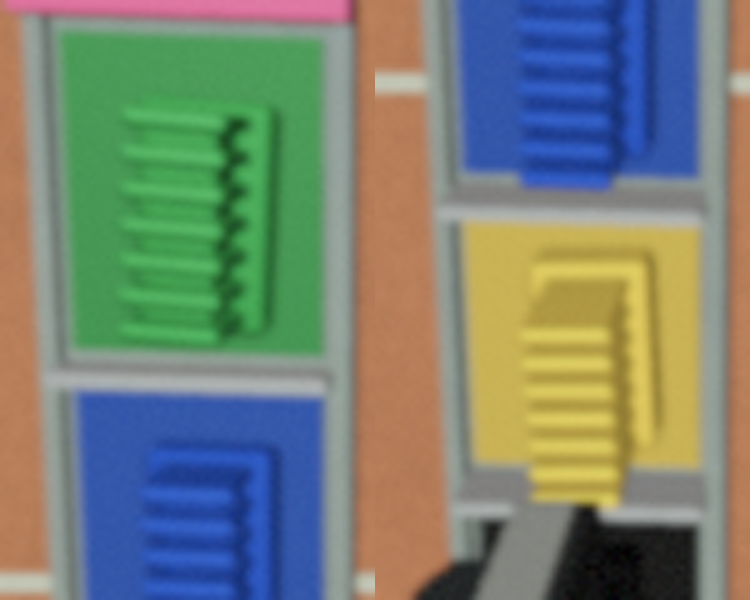

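```bash
cat > m2.py <<'E'
from h import *;import pickle
st,c=pickle.load(open("pics/w1.pkl","rb"));E=np.linalg.inv(tf(st)@c["T_tool_cam"])
P1=lambda u,v:(220+(u+.5)/5-.5,55+(v+.5)/5-.5);P2=lambda u,v:(220+(u-375+.5)/5-.5,155+(v+.5)/5-.5)
B=lambda u,v:((u+.5)/1.25-.5,(v+.5)/1.25-.5)
ct=camera("top");T=lambda u,v:ray(ct,(225+(u+.5)/4-.5,125+(v+.5)/4-.5),ct["extrinsics"])
def q(n,pts,z):
    w=np.array([onz(c,p,E,z)[:2] for p in pts]);m=w.mean(0);d=(w[0]+w[1]-w[2]-w[3])/2
    print(n,"c",m,"len",np.linalg.norm(d),"wid",np.linalg.norm(w[0]-w[1]),"yaw",np.arctan2(-d[0],d[1]))
q("green",[P1(125,105),P1(225,115),P1(122,340),P1(218,343)],.062)
q("blue",[P1(145,485),P1(236,487),P2(522,188),P2(612,188)],.054)
q("yellow",[P2(525,327),P2(612,325),P2(532,503),P2(622,503)],.058)
for n,p,z in[("st+y near",(449,82),.028),("st+y far",(535,71),.028),("div near1",(461,174),.028),("div far1",(533,166),.028),("div n2",(467,254),.028),("d f2",(534,246),.028),("far3",(535,318),.028)]:
    print(n,onz(c,B(*p),E,z))
for n,p,t in[("st+y far z",(535,71),(74,77)),("st+y near z",(449,82),(82,180)),("div2 far z",(534,246),(297,62)),("greenteeth +y z",(200,84),(82,312))][:3]:
    print(n,*tri([ray(c,B(*p),E),T(*t)]))
print("green",*tri([ray(c,P1(225,115),E),T(82,307)]))
E
python3 m2.py
```

```text
green c [0.4937 0.1521] len 0.03933880847723582 wid 0.017177501365122392 yaw -0.07844815872672727
blue c [0.4922 0.0849] len 0.03988892057807377 wid 0.017097057024957608 yaw -0.04558271826781714
yellow c [0.4906 0.018 ] len 0.03903345372740947 wid 0.01724422410989546 yaw -0.007742306023705259
st+y near [0.5884 0.1819 0.028 ]
st+y far [0.6524 0.1897 0.028 ]
div near1 [0.6006 0.1127 0.028 ]
div far1 [0.6578 0.1191 0.028 ]
div n2 [0.6088 0.0447 0.028 ]
d f2 [0.6651 0.0519 0.028 ]
far3 [ 0.6727 -0.0159  0.028 ]
st+y far z [0.6537 0.1899 0.0225] [np.float64(0.00028652799778560454), np.float64(0.0002865279977852942)]
st+y near z [0.5889 0.1827 0.0168] [np.float64(0.0008606255285737214), np.float64(0.0008606255285740444)]
div2 far z [0.6663 0.0494 0.0205] [np.float64(0.0011885569688164606), np.float64(0.001188556968816502)]
green [0.5024 0.1721 0.057 ] [np.float64(0.0013690121840033691), np.float64(0.0013690121840033477)]
```

Sizes agree with the text: teeth 39–40 x 17 mm, tops about 62 mm, rack centre (0.637, 0.046), yaw 0.12. The bay targets are:

| Guard | Bay target (x, y) |
|---|---|
| Green | (0.650, -0.058) |
| Blue | (0.642, 0.012) |
| Yellow | (0.633, 0.081) |
| Black | (0.625, 0.151) |

I'll pick green first.

Emit:
{"name": "step_arm", "arguments": {
  "increments": [
    [[0.55,-0.057,0.15,0.063,0,0.08,0],[0.55,-0.057,0.15,0.063,0,0.08,0],[0.55,-0.057,0.15,0.063,0,0.08,0],[0.55,-0.057,0.15,0.063,0,0.08,0],[0.55,-0.057,0.17,0.063,0,0.08,0]]
  ],
  "grip_force": 30
}}

```text
t: 2.25
ee_pos: [0.4875, 0.1567, 0.0857]
eef_rot: [0.707, -0.707, 0.026, -0.024]
wrist_force: [-0.2, -0.1, 0.5]
grip_width: 0.549
```

```bash
python3 tgt.py 0.494 0.152 0.041 -0.08; python3 w.py w2; cp pics/w2.png pics/w2v.png
```

```text
t 2.25 pos [0.4875 0.1567 0.0857] F [-0.2207 -0.0814  0.4817] w 0.549 q [ 0.1538  0.2996 -0.3775  0.8966  0.0007  1.7941]
shift [ 0.0069  0.0446 -0.0043] rv [-0.      0.0105 -0.003 ]
2.25 [0.4875 0.1567 0.0857] 0.4856459379872594
```

View pics/w2v.png

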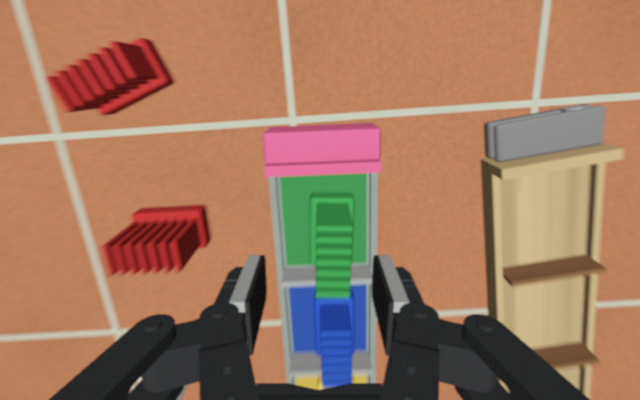

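Emit:
{"name": "step_arm", "arguments": {
  "increments": [
    [[0.55,0,0.03,0,0,0,0],[0.55,0,0.04,0,0,0,0],[0.55,0,0.04,0,0,0,0],[0.55,0,0.04,0,0,0,0]]
  ]
}}

```text
t: 2.7
ee_pos: [0.4915, 0.1548, 0.0479]
eef_rot: [0.707, -0.707, 0.026, -0.026]
wrist_force: [0.6, -0.4, 0.2]
grip_width: 0.55
```

```bash
python3 tgt.py 0.494 0.152 0.041 -0.08
```

```text
t 2.7 pos [0.4915 0.1548 0.0479] F [ 0.5988 -0.4409  0.1552] w 0.55 q [ 0.1491  0.3443 -0.4213  0.8046  0.0002  1.7933]
shift [ 0.0027  0.0069 -0.0026] rv [-0.0003  0.0066  0.0006]
```

Emit:
{"name": "step_arm", "arguments": {
  "increments": [
    [[0.5,0.003,0.006,-0.003,0,0,0],[0.1,0.003,0.006,-0.003,0,0,0],[0.1,0.003,0.006,-0.003,0,0,0],[0.1,0.003,0.006,-0.003,0,0,0],[0.1,0.003,0.006,-0.003,0,0,0]]
  ]
}}

```text
t: 3.2
ee_pos: [0.4946, 0.1511, 0.0415]
eef_rot: [0.707, -0.707, 0.026, -0.027]
wrist_force: [0.3, 0.1, 2.8]
grip_width: 0.206
```

Emit:
{"name": "step_arm", "arguments": {
  "increments": [
    [[0.1,0,0,0,0,0,0],[0.1,0,0,0,0,0,0]]
  ]
}}

```text
t: 3.4
ee_pos: [0.4946, 0.151, 0.0414]
eef_rot: [-0.707, 0.707, -0.026, 0.027]
wrist_force: [0.2, -0.7, 5.5]
grip_width: 0.21
```

```bash
python3 tgt.py 0.650 -0.058 0.13 0.119
```

```text
t 3.4 pos [0.4946 0.151  0.0414] F [ 0.1775 -0.7154  5.5081] w 0.21 q [ 0.1413  0.3547 -0.4247  0.7903 -0.0003  1.7862]
shift [ 0.1706 -0.0884 -0.197 ] rv [ 0.0002 -0.1932  0.0011]
```

Emit:
{"name": "step_arm", "arguments": {
  "increments": [
    [[0.1,0,-0.03,0,0,0,0],[0.1,0,-0.07,0,0,0,0],[0.1,0.02,-0.088,-0.025,0,-0.05,0],[0.1,0.05,-0.088,-0.06,0,-0.1,0],[0.1,0.08,-0.088,-0.095,0,-0.193,0]]
  ]
}}

```text
t: 3.9
ee_pos: [0.5677, 0.0501, 0.1299]
eef_rot: [0.706, -0.706, -0.044, 0.043]
wrist_force: [0.9, 0.7, -0.1]
grip_width: 0.203
```

```bash
python3 tgt.py 0.650 -0.058 0.08 0.119
```

```text
t 3.9 pos [0.5677 0.0501 0.1299] F [ 0.9303  0.7204 -0.1224] w 0.203 q [-0.0531  0.359  -0.1711  1.0392  0.0005  1.3938]
shift [ 0.0682  0.05   -0.1175] rv [-0.0002  0.0049  0.0016]
```

Emit:
{"name": "step_arm", "arguments": {
  "increments": [
    [[0.1,0.025,0,-0.04,0,0,0],[0.1,0.05,0,-0.08,0,0,0],[0.1,0.066,0.01,-0.115,0,0,0],[0.1,0.066,0.045,-0.115,0,0,0],[0.1,0.066,0.05,-0.115,0,0,0]]
  ]
}}

```text
t: 4.4
ee_pos: [0.6431, -0.0564, 0.0741]
eef_rot: [0.707, -0.705, -0.039, 0.044]
wrist_force: [-1.3, 0.6, -1.1]
grip_width: 0.204
```

```bash
python3 tgt.py 0.650 -0.058 0.041 0.119; python3 w.py w3
```

```text
t 4.4 pos [ 0.6431 -0.0564  0.0741] F [-1.335   0.5805 -1.1238] w 0.204 q [-0.2119  0.5449 -0.0216  1.0126  0.0005  1.2419]
shift [ 0.0069  0.033  -0.0025] rv [-0.0032 -0.002  -0.0077]
4.4 [ 0.6431 -0.0564  0.0741] 0.05390251464924035
```

View pics/w3.png

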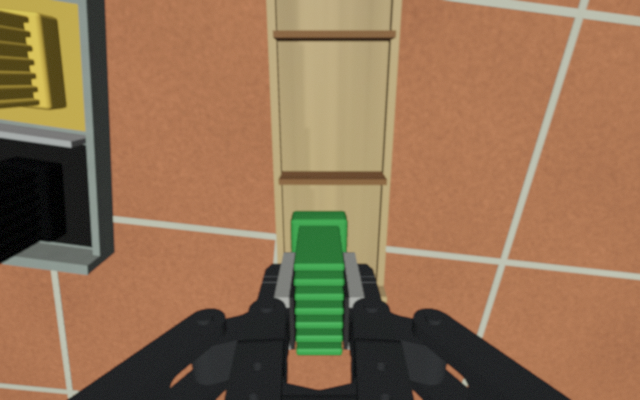

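Emit:
{"name": "step_arm", "arguments": {
  "increments": [
    [[0.1,0.007,0.01,-0.002,0,0,0.006],[0.1,0.007,0.025,-0.002,0,0,0.006],[0.1,0.007,0.03,-0.002,0,0,0.006],[0.1,0.007,0.03,-0.002,0,0,0.006]]
  ]
}}

```text
t: 4.85
ee_pos: [0.653, -0.056, 0.0489]
eef_rot: [0.706, -0.706, -0.04, 0.045]
wrist_force: [0.1, -0.1, 0.2]
grip_width: 0.204
```

```bash
python3 tgt.py 0.650 -0.058 0.0395 0.119; python3 - <<'E'
from h import *;import pickle
st,c=pickle.load(open("pics/w3.pkl","rb"));E=np.linalg.inv(tf(st)@c["T_tool_cam"])
for p in[(281,178),(385,178),(275,34),(395,34)]:print(onz(c,p,E,.028))
E
```

```text
t 4.85 pos [ 0.653  -0.056   0.0489] F [ 0.1116 -0.0828  0.1504] w 0.204 q [-0.2072  0.5824 -0.024   0.971  -0.0018  1.2433]
shift [-0.0031  0.0094 -0.0016] rv [-0.0004  0.0013 -0.0068]
[ 0.6193 -0.0256  0.028 ]
[ 0.6722 -0.0193  0.028 ]
[0.6109 0.0414 0.028 ]
[0.6649 0.0477 0.028 ]
```

Emit:
{"name": "step_arm", "arguments": {
  "increments": [
    [[0.1,-0.003,0.005,-0.002,0,0,-0.006],[0.1,-0.003,0.0085,-0.002,0,0,-0.006],[0.1,-0.003,0.0085,-0.002,0,0,-0.006],[0.1,-0.003,0.0085,-0.002,0,0,-0.006]]
  ]
}}

```text
t: 5.25
ee_pos: [0.6504, -0.0594, 0.0408]
eef_rot: [0.706, -0.706, -0.042, 0.042]
wrist_force: [-0.8, 0.8, -1.2]
grip_width: 0.207
```

```bash
python3 tgt.py 0.650 -0.058 0.0395 0.119
```

```text
t 5.25 pos [ 0.6504 -0.0594  0.0408] F [-0.7679  0.7752 -1.1613] w 0.207 q [-0.2139  0.5806 -0.0492  0.9407  0.0001  1.238 ]
shift [-0.0003  0.0013  0.0015] rv [-0.     -0.0001  0.0003]
```

Lower 1.5 mm, feel for contact, then release and rise.

Emit:
{"name": "step_arm", "arguments": {
  "increments": [
    [[0.1,0,0.0015,0.001,0,0,0],[0.1,0,0.0015,0.001,0,0,0],[0.1,0,0.0015,0.001,0,0,0]]
  ]
}}

```text
t: 5.55
ee_pos: [0.6508, -0.0585, 0.0395]
eef_rot: [-0.706, 0.706, 0.042, -0.042]
wrist_force: [-0.2, -0.6, 2.3]
grip_width: 0.201
```

Emit:
{"name": "step_arm", "arguments": {
  "increments": [
    [[0.45,0,0,0,0,0,0],[0.45,0,0,0,0,0,0],[0.45,0,0,0,0,0,0],[0.45,0,-0.01,0,0,0,0],[0.45,0,-0.03,0,0,0,0]]
  ]
}}

```text
t: 6.05
ee_pos: [0.6488, -0.058, 0.0679]
eef_rot: [0.706, -0.705, -0.041, 0.043]
wrist_force: [-0.4, -0.1, -1.1]
grip_width: 0.448
```

```bash
python3 tgt.py 0.492 0.085 0.12 -0.045
```

```text
t 6.05 pos [ 0.6488 -0.058   0.0679] F [-0.4024 -0.0513 -1.1108] w 0.448 q [-0.2124  0.557  -0.0172  1.0005  0.0001  1.2394]
shift [-0.1389 -0.0514  0.1607] rv [-0.0011  0.164  -0.0038]
```

Emit:
{"name": "step_arm", "arguments": {
  "increments": [
    [[0.5,0,-0.045,0,0,0,0],[0.5,-0.035,-0.051,0.04,0,0.05,0],[0.5,-0.07,-0.051,0.08,0,0.1,0],[0.5,-0.105,-0.051,0.12,0,0.164,0],[0.5,-0.139,-0.051,0.16,0,0.164,0]]
  ]
}}

```text
t: 6.55
ee_pos: [0.5011, 0.0766, 0.1209]
eef_rot: [0.707, -0.707, 0.016, -0.017]
wrist_force: [1.5, 0.6, 0.0]
grip_width: 0.501
```

Emit:
{"name": "step_arm", "arguments": {
  "increments": [
    [[0.5,0,0.03,0,0,0,0],[0.5,0,0.06,0,0,0,0],[0.5,0,0.06,0,0,0,0]]
  ]
}}

```text
t: 6.85
ee_pos: [0.4993, 0.0761, 0.0578]
eef_rot: [-0.707, 0.707, -0.017, 0.014]
wrist_force: [-0.4, 0.3, 0.1]
grip_width: 0.497
```

```bash
python3 tgt.py 0.492 0.085 0.040 -0.045;python3 w.py w4
```

```text
t 6.85 pos [0.4993 0.0761 0.0578] F [-0.3876  0.2821  0.0572] w 0.497 q [-0.0078  0.32   -0.4283  0.8279  0.0001  1.6072]
shift [-0.0076  0.0179  0.0085] rv [ 0.0001  0.0009 -0.0054]
6.85 [0.4993 0.0761 0.0578] 0.07405060240097483
```

View pics/w4.png

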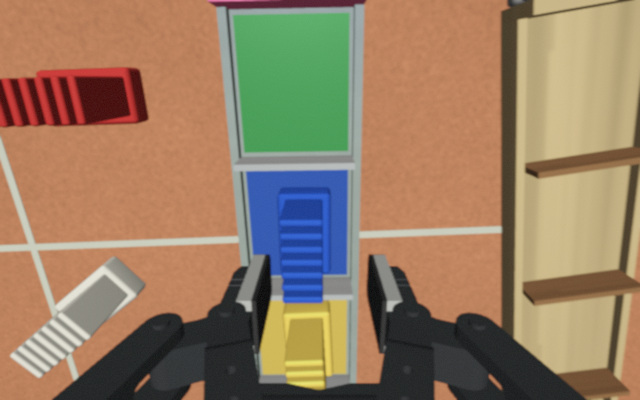

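Emit:
{"name": "step_arm", "arguments": {
  "increments": [
    [[0.5,-0.007,0,0.008,0,0,0],[0.5,-0.007,0,0.008,0,0,0],[0.5,-0.007,0.016,0.008,0,0,0],[0.5,-0.007,0.016,0.008,0,0,0]]
  ]
}}

```text
t: 7.3
ee_pos: [0.4954, 0.084, 0.0439]
eef_rot: [0.707, -0.707, 0.016, -0.016]
wrist_force: [-0.5, -0.6, -0.2]
grip_width: 0.502
```

```bash
python3 tgt.py 0.492 0.085 0.040 -0.045
```

```text
t 7.3 pos [0.4954 0.084  0.0439] F [-0.4579 -0.6111 -0.2123] w 0.502 q [ 0.0081  0.3289 -0.4567  0.7858  0.0001  1.6239]
shift [-0.0034  0.0039  0.0008] rv [-0.     -0.     -0.0006]
```

Emit:
{"name": "step_arm", "arguments": {
  "increments": [
    [[0.5,-0.003,0.003,0.001,0,0,0],[0.1,-0.003,0.003,0.001,0,0,0],[0.1,-0.003,0.003,0.001,0,0,0],[0.1,-0.003,0.003,0.001,0,0,0],[0.1,-0.003,0.003,0.001,0,0,0]]
  ]
}}

```text
t: 7.8
ee_pos: [0.4932, 0.0852, 0.0416]
eef_rot: [0.707, -0.707, 0.016, -0.016]
wrist_force: [-0.8, -0.2, 4.6]
grip_width: 0.205
```

Emit:
{"name": "step_arm", "arguments": {
  "increments": [
    [[0.1,0,0,0,0,0,0],[0.1,0,0,0,0,0,0]]
  ]
}}

```text
t: 8.0
ee_pos: [0.4933, 0.0851, 0.0416]
eef_rot: [0.707, -0.707, 0.016, -0.016]
wrist_force: [-1.5, -0.3, 5.7]
grip_width: 0.202
```

```bash
python3 tgt.py 0.6417 0.0117 0.12 0.119
```

```text
t 8.0 pos [0.4933 0.0851 0.0416] F [-1.4918 -0.2537  5.6693] w 0.202 q [ 0.0104  0.3274 -0.466   0.7762  0.0001  1.6262]
shift [ 0.1517 -0.0782 -0.0667] rv [-0.0001 -0.164   0.0012]
```

Emit:
{"name": "step_arm", "arguments": {
  "increments": [
    [[0.1,0,-0.03,0,0,0,0],[0.1,0,-0.07,0,0,0,0],[0.1,0.04,-0.078,-0.018,0,-0.06,0],[0.1,0.08,-0.078,-0.035,0,-0.12,0],[0.1,0.12,-0.078,-0.053,0,-0.164,0]]
  ]
}}

```text
t: 8.5
ee_pos: [0.6118, 0.0264, 0.1198]
eef_rot: [-0.706, 0.706, 0.044, -0.042]
wrist_force: [0.3, -0.1, 0.2]
grip_width: 0.205
```

```bash
python3 tgt.py 0.6417 0.0117 0.06 0.119
```

```text
t 8.5 pos [0.6118 0.0264 0.1198] F [ 0.3168 -0.0514  0.2368] w 0.205 q [-0.088   0.4428 -0.0693  1.0571  0.0002  1.3609]
shift [ 0.0278  0.0599 -0.0182] rv [0.0002 0.0029 0.0017]
```

Emit:
{"name": "step_arm", "arguments": {
  "increments": [
    [[0.1,0.027,0,-0.018,0,0,0],[0.1,0.027,0.02,-0.018,0,0,0],[0.1,0.027,0.045,-0.018,0,0,0],[0.1,0.027,0.045,-0.018,0,0,0],[0.1,0.027,0.045,-0.018,0,0,0]]
  ]
}}

```text
t: 9.0
ee_pos: [0.6383, 0.0122, 0.0733]
eef_rot: [0.706, -0.706, -0.041, 0.043]
wrist_force: [0.1, -0.7, 1.1]
grip_width: 0.203
```

```bash
python3 tgt.py 0.6417 0.0117 0.0395 0.119; python3 w.py w5
```

```text
t 9.0 pos [0.6383 0.0122 0.0733] F [ 0.0982 -0.6562  1.0853] w 0.203 q [-0.1065  0.5284 -0.0517  0.9931  0.0001  1.3453]
shift [ 0.0034  0.0338 -0.001 ] rv [-0.0006  0.     -0.0023]
9.0 [0.6383 0.0122 0.0733] 0.029837264912397254
```

View pics/w5.png

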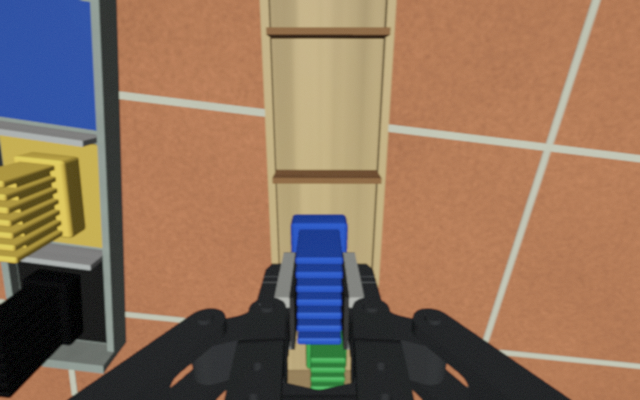

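Emit:
{"name": "step_arm", "arguments": {
  "increments": [
    [[0.1,0.003,0.015,-0.001,0,0,0],[0.1,0.003,0.03,-0.001,0,0,0],[0.1,0.003,0.03,-0.001,0,0,0],[0.1,0.003,0.03,-0.001,0,0,0]]
  ]
}}

```text
t: 9.45
ee_pos: [0.6422, 0.0116, 0.0441]
eef_rot: [0.706, -0.706, -0.042, 0.042]
wrist_force: [0.6, -0.3, -0.1]
grip_width: 0.204
```

```bash
python3 tgt.py 0.6417 0.0117 0.0393 0.119
```

```text
t 9.45 pos [0.6422 0.0116 0.0441] F [ 0.6285 -0.2831 -0.0622] w 0.204 q [-0.1069  0.5594 -0.0777  0.9339  0.0001  1.3448]
shift [-0.0005  0.0048  0.0002] rv [-0.0001  0.0002 -0.0001]
```

Emit:
{"name": "step_arm", "arguments": {
  "increments": [
    [[0.1,0,0.003,0,0,0,0],[0.1,0,0.005,0,0,0,0],[0.1,0,0.005,0,0,0,0],[0.1,0,0.005,0,0,0,0]]
  ]
}}

```text
t: 9.85
ee_pos: [0.6428, 0.0115, 0.0396]
eef_rot: [-0.706, 0.706, 0.043, -0.042]
wrist_force: [0.0, 0.2, 2.1]
grip_width: 0.203
```

Emit:
{"name": "step_arm", "arguments": {
  "increments": [
    [[0.45,0,0,0,0,0,0],[0.45,0,0,0,0,0,0],[0.45,0,0,0,0,0,0],[0.45,0,-0.01,0,0,0,0],[0.45,0,-0.04,0,0,0,0]]
  ]
}}

```text
t: 10.35
ee_pos: [0.6397, 0.0117, 0.0766]
eef_rot: [0.706, -0.705, -0.04, 0.044]
wrist_force: [0.4, -0.2, -1.0]
grip_width: 0.451
```

```bash
python3 tgt.py 0.4906 0.018 0.12 -0.008
```

```text
t 10.35 pos [0.6397 0.0117 0.0766] F [ 0.3832 -0.1601 -0.958 ] w 0.451 q [-0.1071  0.5313 -0.038   1.0081  0.0001  1.3447]
shift [-0.1476 -0.0424  0.024 ] rv [-0.0012  0.1269 -0.0065]
```

Emit:
{"name": "step_arm", "arguments": {
  "increments": [
    [[0.5,0,-0.04,0,0,0,0],[0.5,-0.045,-0.042,0.008,0,0.06,0],[0.5,-0.09,-0.042,0.016,0,0.127,0],[0.5,-0.135,-0.042,0.024,0,0.127,0],[0.5,-0.15,-0.03,0.024,0,0.127,0]]
  ]
}}

```text
t: 10.85
ee_pos: [0.4867, 0.0182, 0.1105]
eef_rot: [0.707, -0.707, 0.003, -0.002]
wrist_force: [0.6, -0.6, -0.2]
grip_width: 0.498
```

Emit:
{"name": "step_arm", "arguments": {
  "increments": [
    [[0.5,0,0.02,0,0,0,0],[0.5,0,0.035,0,0,0,0],[0.5,0,0.035,0,0,0,0]]
  ]
}}

```text
t: 11.15
ee_pos: [0.489, 0.0177, 0.0731]
eef_rot: [0.707, -0.707, 0.004, -0.002]
wrist_force: [-1.0, -0.5, -0.5]
grip_width: 0.502
```

```bash
python3 tgt.py 0.4906 0.018 0.041 -0.008;python3 w.py w6
```

```text
t 11.15 pos [0.489  0.0177 0.0731] F [-1.0421 -0.5301 -0.5145] w 0.502 q [-0.1282  0.2739 -0.4501  0.8495  0.0001  1.4507]
shift [0.0017 0.0321 0.0003] rv [-0.0004 -0.0001 -0.0026]
11.15 [0.489  0.0177 0.0731] 0.04412531895875445
```

View pics/w6.png

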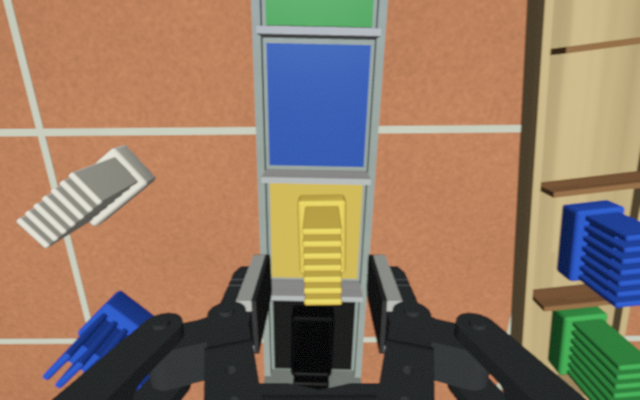

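Emit:
{"name": "step_arm", "arguments": {
  "increments": [
    [[0.5,0.001,0.015,0,0,0,0],[0.5,0.001,0.028,0,0,0,0],[0.5,0.001,0.031,0,0,0,0],[0.5,0.001,0.031,0,0,0,0]]
  ]
}}

```text
t: 11.6
ee_pos: [0.4917, 0.0175, 0.0435]
eef_rot: [0.707, -0.707, 0.003, -0.003]
wrist_force: [0.5, 0.1, 0.5]
grip_width: 0.499
```

```bash
python3 tgt.py 0.4906 0.018 0.041 -0.008; python3 - <<'E'
from h import *;import pickle
st,c=pickle.load(open("pics/w6.pkl","rb"));E=np.linalg.inv(tf(st)@c["T_tool_cam"])
for p,z in[((292,383),.066),((330,383),.066),((293,306),.026),((334,306),.026)]:print(onz(c,p,E,z))
f=c["frame"][295:395,255:375].astype(float);cv2.imwrite("pics/w6k.png",cv2.resize(np.clip(f*4,0,255).astype(np.uint8),None,fx=5,fy=5,interpolation=cv2.INTER_CUBIC))
E
```

```text
t 11.6 pos [0.4917 0.0175 0.0435] F [0.5152 0.0888 0.5381] w 0.499 q [-0.1278  0.3119 -0.4835  0.7754  0.0001  1.451 ]
shift [-0.0011  0.0025  0.0005] rv [-0.0001  0.      0.    ]
[ 0.4749 -0.0428  0.066 ]
[ 0.4936 -0.0429  0.066 ]
[ 0.4731 -0.0266  0.026 ]
[ 0.4971 -0.0268  0.026 ]
```

View pics/w6k.png

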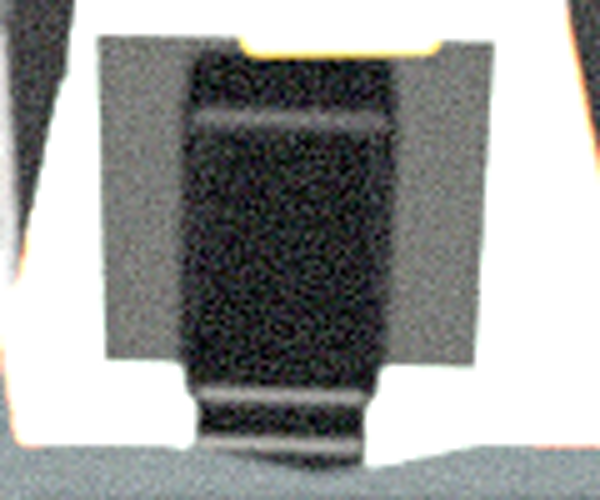

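Emit:
{"name": "step_arm", "arguments": {
  "increments": [
    [[0.5,-0.001,0.002,0,0,0,0],[0.1,-0.001,0.002,0,0,0,0],[0.1,-0.001,0.002,0,0,0,0],[0.1,-0.001,0.002,0,0,0,0],[0.1,-0.001,0.002,0,0,0,0]]
  ]
}}

```text
t: 12.1
ee_pos: [0.491, 0.0174, 0.0416]
eef_rot: [-0.707, 0.707, -0.002, 0.003]
wrist_force: [0.4, 0.3, 4.5]
grip_width: 0.209
```

Emit:
{"name": "step_arm", "arguments": {
  "increments": [
    [[0.1,0,0,0,0,0,0],[0.1,0,0,0,0,0,0]]
  ]
}}

```text
t: 12.3
ee_pos: [0.491, 0.0175, 0.0416]
eef_rot: [-0.707, 0.707, -0.002, 0.003]
wrist_force: [-1.1, 0.7, 5.2]
grip_width: 0.209
```

```bash
python3 tgt.py 0.6333 0.0813 0.13 0.119
```

```text
t 12.3 pos [0.491  0.0175 0.0416] F [-1.1306  0.7107  5.2343] w 0.209 q [-0.1281  0.3123 -0.4887  0.7686  0.0001  1.4507]
shift [ 0.1419 -0.0883  0.065 ] rv [ 0.0001 -0.127   0.0012]
```

Emit:
{"name": "step_arm", "arguments": {
  "increments": [
    [[0.1,0,-0.03,0,0,0,0],[0.1,0,-0.07,0,0,0,0],[0.1,0.04,-0.085,0.02,0,-0.06,0],[0.1,0.08,-0.085,0.04,0,-0.127,0],[0.1,0.12,-0.085,0.06,0,-0.127,0]]
  ]
}}

```text
t: 12.8
ee_pos: [0.6127, 0.0771, 0.1271]
eef_rot: [-0.706, 0.706, 0.043, -0.042]
wrist_force: [1.4, -0.3, -0.6]
grip_width: 0.208
```

```bash
python3 tgt.py 0.6333 0.0813 0.075 0.119
```

```text
t 12.8 pos [0.6127 0.0771 0.1271] F [ 1.3626 -0.3332 -0.637 ] w 0.208 q [-0.0047  0.4468 -0.0441  1.0778  0.      1.4462]
shift [0.0209 0.0522 0.0017] rv [0.0002 0.0009 0.0021]
```

Emit:
{"name": "step_arm", "arguments": {
  "increments": [
    [[0.1,0.02,0,0.002,0,0,0],[0.1,0.02,0.025,0.002,0,0,0],[0.1,0.02,0.052,0.002,0,0,0],[0.1,0.02,0.052,0.002,0,0,0],[0.1,0.02,0.052,0.002,0,0,0]]
  ]
}}

```text
t: 13.3
ee_pos: [0.6297, 0.0809, 0.0734]
eef_rot: [0.706, -0.706, -0.041, 0.043]
wrist_force: [0.2, 0.6, -0.4]
grip_width: 0.208
```

```bash
python3 tgt.py 0.6333 0.0813 0.0395 0.119
```

```text
t 13.3 pos [0.6297 0.0809 0.0734] F [ 0.1837  0.6158 -0.3648] w 0.208 q [ 0.0014  0.5221 -0.0621  0.9889  0.0001  1.4532]
shift [ 0.0037  0.0339 -0.    ] rv [-0.0004 -0.     -0.0024]
```

Emit:
{"name": "step_arm", "arguments": {
  "increments": [
    [[0.1,0.003,0.015,0,0,0,0],[0.1,0.003,0.03,0,0,0,0],[0.1,0.003,0.03,0,0,0,0],[0.1,0.003,0.03,0,0,0,0]]
  ]
}}

```text
t: 13.7
ee_pos: [0.6338, 0.0812, 0.0444]
eef_rot: [0.706, -0.706, -0.042, 0.042]
wrist_force: [0.8, 0.6, -0.2]
grip_width: 0.202
```

Emit:
{"name": "step_arm", "arguments": {
  "increments": [
    [[0.1,-0.0005,0.003,0,0,0,0],[0.1,-0.0005,0.005,0,0,0,0],[0.1,-0.0005,0.005,0,0,0,0],[0.1,-0.0005,0.005,0,0,0,0]]
  ]
}}

```text
t: 14.1
ee_pos: [0.6336, 0.0812, 0.0396]
eef_rot: [-0.706, 0.706, 0.043, -0.042]
wrist_force: [-0.5, -0.0, 1.5]
grip_width: 0.205
```

```bash
python3 tgt.py 0.6333 0.0813 0.0395 0.119
```

```text
t 14.1 pos [0.6336 0.0812 0.0396] F [-0.5242 -0.0132  1.4576] w 0.205 q [ 0.0019  0.5565 -0.0952  0.9178  0.0001  1.4537]
shift [-0.0003  0.0001  0.0001] rv [ 0.0001 -0.      0.0014]
```

Next: release, rise, and move to about 12 cm above black.

Emit:
{"name": "step_arm", "arguments": {
  "increments": [
    [[0.45,0,0,0,0,0,0],[0.45,0,0,0,0,0,0],[0.45,0,0,0,0,0,0],[0.45,0,-0.01,0,0,0,0],[0.45,0,-0.05,0,0,0,0]]
  ]
}}

```text
t: 14.6
ee_pos: [0.6295, 0.0812, 0.0853]
eef_rot: [0.706, -0.706, -0.039, 0.045]
wrist_force: [-0.5, -0.3, -0.4]
grip_width: 0.445
```

```bash
python3 tgt.py 0.486 -0.053 0.12 0
```

```text
t 14.6 pos [0.6295 0.0812 0.0853] F [-0.4814 -0.3371 -0.3628] w 0.445 q [ 0.0018  0.5173 -0.0386  1.0242  0.0001  1.4537]
shift [-0.1587 -0.0334 -0.1162] rv [-0.0006  0.1189 -0.0093]
```

Emit:
{"name": "step_arm", "arguments": {
  "increments": [
    [[0.5,0,-0.035,0,0,0,0],[0.5,-0.039,-0.035,-0.029,0,0.06,0],[0.5,-0.078,-0.035,-0.058,0,0.119,0],[0.5,-0.118,-0.035,-0.087,0,0.119,0],[0.5,-0.158,-0.035,-0.116,0,0.119,0]]
  ]
}}

```text
t: 15.1
ee_pos: [0.4888, -0.0536, 0.1248]
eef_rot: [-0.707, 0.707, 0.001, 0.0]
wrist_force: [0.8, -1.3, 0.5]
grip_width: 0.499
```

Emit:
{"name": "step_arm", "arguments": {
  "increments": [
    [[0.5,0,0.02,0,0,0,0],[0.5,0,0.035,0,0,0,0],[0.5,0,0.035,0,0,0,0]]
  ]
}}

```text
t: 15.4
ee_pos: [0.4884, -0.0529, 0.0882]
eef_rot: [0.707, -0.707, 0.001, 0.0]
wrist_force: [-1.1, -0.2, -0.3]
grip_width: 0.5
```

```bash
python3 tgt.py 0.486 -0.053 0.042 0;python3 w.py w7; python3 - <<'E'
import cv2,numpy as np
f=cv2.imread("pics/w7.png")[130:330,200:440].astype(float)
cv2.imwrite("pics/w7k.png",cv2.resize(np.clip(f*4,0,255).astype(np.uint8),None,fx=3,fy=3,interpolation=cv2.INTER_CUBIC))
E
```

```text
t 15.4 pos [ 0.4884 -0.0529  0.0882] F [-1.132  -0.2265 -0.3458] w 0.5 q [-0.2714  0.2607 -0.4251  0.8875  0.0001  1.3005]
shift [-0.0023  0.0462 -0.0002] rv [-0.0008 -0.0011 -0.0023]
15.4 [ 0.4884 -0.0529  0.0882] 0.04259011333609256
```

View pics/w7k.png

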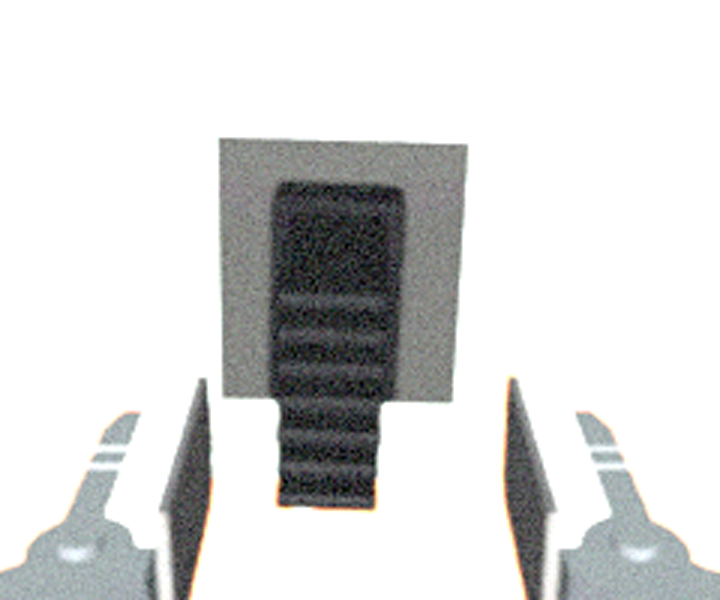

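```bash
python3 - <<'E'
from h import *;import pickle
st,c=pickle.load(open("pics/w7.pkl","rb"));E=np.linalg.inv(tf(st)@c["T_tool_cam"])
for u,v,z in[(275,185,.026),(405,187,.026),(278,296,.066),(388,296,.066),(277,503,.066),(376,505,.066)]:print(onz(c,(200+(u+.5)/3-.5,130+(v+.5)/3-.5),E,z))
E
```

```text
[ 0.4725 -0.0318  0.026 ]
[ 0.497  -0.0322  0.026 ]
[ 0.4758 -0.0373  0.066 ]
[ 0.4928 -0.0373  0.066 ]
[ 0.4747 -0.0746  0.066 ]
[ 0.4911 -0.075   0.066 ]
```

Emit:
{"name": "step_arm", "arguments": {
  "increments": [
    [[0.5,-0.005,0.005,-0.003,0,0.037,0],[0.5,-0.005,0.02,-0.003,0,0.037,0],[0.5,-0.005,0.04,-0.003,0,0.037,0],[0.5,-0.005,0.044,-0.003,0,0.037,0],[0.5,-0.005,0.044,-0.003,0,0.037,0]]
  ]
}}

```text
t: 15.95
ee_pos: [0.4845, -0.0555, 0.0448]
eef_rot: [0.707, -0.707, 0.014, -0.013]
wrist_force: [0.5, 0.1, -0.2]
grip_width: 0.499
```

```bash
python3 tgt.py 0.4838 -0.0555 0.0415 -0.037
```

```text
t 15.95 pos [ 0.4845 -0.0555  0.0448] F [ 0.5039  0.0935 -0.2475] w 0.499 q [-0.2788  0.304  -0.4911  0.777   0.      1.3292]
shift [-0.0007  0.0033 -0.0001] rv [-0.0003 -0.0002 -0.0012]
```

Emit:
{"name": "step_arm", "arguments": {
  "increments": [
    [[0.5,-0.001,0.003,0,0,0,0],[0.1,-0.001,0.003,0,0,0,0],[0.1,-0.001,0.003,0,0,0,0],[0.1,-0.001,0.003,0,0,0,0],[0.1,-0.001,0.003,0,0,0,0]]
  ]
}}

```text
t: 16.45
ee_pos: [0.4845, -0.0558, 0.0426]
eef_rot: [-0.707, 0.707, -0.013, 0.014]
wrist_force: [-0.1, 0.1, 3.6]
grip_width: 0.208
```

Emit:
{"name": "step_arm", "arguments": {
  "increments": [
    [[0.1,0,0,0,0,0,0],[0.1,0,0,0,0,0,0]]
  ]
}}

```text
t: 16.65
ee_pos: [0.4845, -0.0559, 0.0426]
eef_rot: [-0.707, 0.707, -0.013, 0.014]
wrist_force: [-0.7, -0.2, 5.8]
grip_width: 0.203
```

```bash
python3 tgt.py 0.625 0.1508 0.14 0.119
```

```text
t 16.65 pos [ 0.4845 -0.0559  0.0426] F [-0.7048 -0.2225  5.7767] w 0.203 q [-0.2796  0.305  -0.4963  0.7682  0.0001  1.3282]
shift [ 0.1329 -0.0972  0.2117] rv [ 0.0003 -0.156   0.0013]
```

Emit:
{"name": "step_arm", "arguments": {
  "increments": [
    [[0.1,0,-0.03,0,0,0,0],[0.1,0,-0.07,0,0,0,0],[0.1,0.02,-0.097,0.03,0,-0.05,0],[0.1,0.04,-0.097,0.07,0,-0.1,0],[0.1,0.065,-0.097,0.11,0,-0.156,0]]
  ]
}}

```text
t: 17.15
ee_pos: [0.554, 0.0525, 0.1404]
eef_rot: [-0.706, 0.706, 0.043, -0.041]
wrist_force: [1.1, 0.5, -1.3]
grip_width: 0.208
```

```bash
python3 tgt.py 0.625 0.1508 0.14 0.119
```

```text
t 17.15 pos [0.554  0.0525 0.1404] F [ 1.1446  0.5382 -1.2538] w 0.208 q [-0.0497  0.3265 -0.1909  1.0511 -0.      1.4018]
shift [0.0822 0.0005 0.0891] rv [0.0004 0.0003 0.0023]
```

Emit:
{"name": "step_arm", "arguments": {
  "increments": [
    [[0.1,0.03,0,0.033,0,0,0],[0.1,0.06,0,0.066,0,0,0],[0.1,0.08,0,0.089,0,0,0],[0.1,0.08,0.03,0.089,0,0,0],[0.1,0.08,0.06,0.089,0,0,0]]
  ]
}}

```text
t: 17.65
ee_pos: [0.6231, 0.1512, 0.0786]
eef_rot: [0.706, -0.706, -0.044, 0.042]
wrist_force: [0.4, 0.2, -1.0]
grip_width: 0.206
```

Emit:
{"name": "step_arm", "arguments": {
  "increments": [
    [[0.1,0,0,0,0,0,0],[0.1,0,0,0,0,0,0]]
  ]
}}

```text
t: 17.85
ee_pos: [0.621, 0.1496, 0.0784]
eef_rot: [-0.706, 0.706, 0.041, -0.043]
wrist_force: [0.4, 0.8, 0.1]
grip_width: 0.206
```

```bash
python3 tgt.py 0.625 0.1508 0.0405 0.119
```

```text
t 17.85 pos [0.621  0.1496 0.0784] F [0.374  0.8357 0.071 ] w 0.206 q [ 0.1107  0.5248 -0.0441  1.0043  0.0001  1.5626]
shift [0.0042 0.0379 0.0008] rv [-0.0001 -0.0001 -0.0025]
```

Emit:
{"name": "step_arm", "arguments": {
  "increments": [
    [[0.1,0.003,0.015,0.001,0,0,0],[0.1,0.003,0.034,0.001,0,0,0],[0.1,0.003,0.034,0.001,0,0,0],[0.1,0.003,0.034,0.001,0,0,0]]
  ]
}}

```text
t: 18.25
ee_pos: [0.625, 0.1509, 0.0455]
eef_rot: [0.706, -0.706, -0.042, 0.042]
wrist_force: [0.6, -0.0, -0.5]
grip_width: 0.204
```

Emit:
{"name": "step_arm", "arguments": {
  "increments": [
    [[0.1,0,0.003,0,0,0,0],[0.1,0,0.0045,0,0,0,0],[0.1,0,0.0045,0,0,0,0],[0.1,0,0.0045,0,0,0,0]]
  ]
}}

```text
t: 18.65
ee_pos: [0.6249, 0.1511, 0.0409]
eef_rot: [0.706, -0.706, -0.042, 0.042]
wrist_force: [-0.4, -0.4, 0.4]
grip_width: 0.207
```

```bash
python3 tgt.py 0.625 0.1508 0.0405 0.119
```

```text
t 18.65 pos [0.6249 0.1511 0.0409] F [-0.4195 -0.356   0.3856] w 0.207 q [ 0.1124  0.5628 -0.0805  0.9269  0.0001  1.5642]
shift [ 0.0001  0.0004 -0.0003] rv [-0.0001 -0.      0.0006]
```

Emit:
{"name": "step_arm", "arguments": {
  "increments": [
    [[0.1,0,0.001,0,0,0,0],[0.1,0,0.001,0,0,0,0],[0.1,0,0.001,0,0,0,0]]
  ]
}}

```text
t: 18.95
ee_pos: [0.625, 0.1511, 0.0407]
eef_rot: [0.706, -0.706, -0.042, 0.042]
wrist_force: [-1.7, 0.2, 5.1]
grip_width: 0.206
```

Emit:
{"name": "step_arm", "arguments": {
  "increments": [
    [[0.45,0,0,0,0,0,0],[0.45,0,0,0,0,0,0],[0.45,0,0,0,0,0,0],[0.45,0,-0.01,0,0,0,0],[0.45,0,-0.05,0,0,0,0]]
  ]
}}

```text
t: 19.45
ee_pos: [0.6212, 0.1506, 0.0857]
eef_rot: [-0.706, 0.706, 0.039, -0.045]
wrist_force: [0.1, -0.6, -0.4]
grip_width: 0.449
```

Emit:
{"name": "step_arm", "arguments": {
  "increments": [
    [[0.45,0,-0.05,0,0,0,0],[0.45,-0.04,-0.09,0.03,0,0,0],[0.45,-0.08,-0.13,0.06,0,0,0],[0.45,-0.11,-0.16,0.09,0,0,0],[0.45,-0.11,-0.16,0.09,0,0,0]]
  ]
}}

```text
t: 19.95
ee_pos: [0.5032, 0.2287, 0.2532]
eef_rot: [0.706, -0.705, -0.044, 0.041]
wrist_force: [0.7, 0.7, 0.6]
grip_width: 0.448
```

Emit:
{"name": "step_arm", "arguments": {
  "increments": [
    [[0.45,0,0,0,0,0,0],[0.45,0,0,0,0,0,0],[0.45,0,0,0,0,0,0],[0.45,0,0,0,0,0,0]]
  ]
}}

```text
t: 20.35
ee_pos: [0.5051, 0.2265, 0.2482]
eef_rot: [-0.706, 0.706, 0.041, -0.042]
wrist_force: [0.2, -0.2, -0.5]
grip_width: 0.45
```

```bash
python3 w.py w8; python3 - <<'E'
from h import *
s=cv2.resize(camera("scene")["frame"][125:275,240:420],None,fx=3,fy=3,interpolation=cv2.INTER_CUBIC)
t=cv2.resize(camera("top")["frame"][60:280,150:510],None,fx=1.5,fy=1.5)
w=cv2.imread("pics/w8.png")[:,200:520]
o=np.zeros((600,800,3),np.uint8);o[:450,:540]=s[:, :540];o=np.zeros((600,800,3),np.uint8)
o[:400,:480]=cv2.resize(s,(480,400));o[:400,480:800]=w;o[400:,:327]=cv2.resize(t,(327,200));cv2.imwrite("pics/fin.png",o)
E
```

```text
20.35 [0.5051 0.2265 0.2482] 0.0037228463182357725
```

View pics/fin.png

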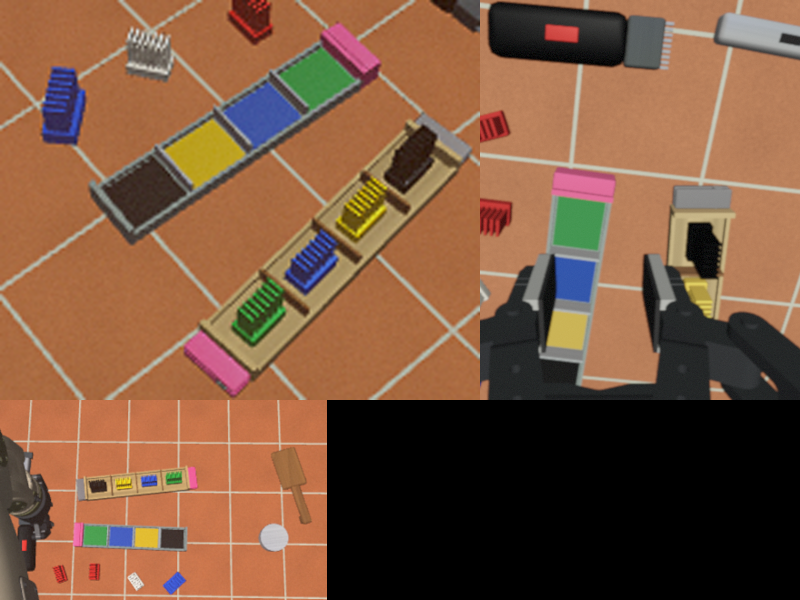

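All four guards stand upright in the storage bays. From the pink clip they run green, blue, yellow, black, and the bystanders are where they were.

```bash
python3 -c "
from station import manip;print(manip.job_done())"
```

```text
the job is handed in; nothing more can be done
None
```

I moved all four guards from the drying rack to the storage rack and handed the job in at about 20 s. Counted from the pink clip, they stand green, blue, yellow, black, the same order as from the drying rack's pink end.

- **Final pictures:** the scene, top and wrist views showed every guard upright and apparently central in its own bay. The gripper was open and clear. In what those views showed, the bystanders and look-alikes were still in place. I judged this by eye and did not measure final offsets.
- **Placement:** the gripper was within about 1 mm of each bay's centre at release. Floor contact was 1.5–5 N, and the highest wrist force I read was about 6 N.
- **Disagreements:** my triangulated heights for the storage rack's end panels and divider read 15–23 mm against the stated 28 mm. I used the stated height, and a later close view agreed with the rack position to about 2 mm. Two readings on the yellow teeth were 7–12 mm above the stated height, so I used the stated value there too. The moves stopped up to 10 mm short or past at first, and I corrected each before grasping or placing.

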